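Turn round the row of ink samples on its way to the press

TASK

The four ink samples on the mixing rack are to go to the press in reverse order. Move them one by one to the empty rack so that the row is reversed as you see it from the robot: the leftmost sample goes to the rightmost bin, the next to the bin beside it, and so on until the rightmost sample is in the leftmost bin. Leave each standing upright on the floor of its bin.

Things in the scene. Friction and masses are not known exactly. Their poses are not given: they have to be found in the camera images.
- bottle_mid (a point): Round amber-brown glass bottle with a slim neck and a black cap. 86 mm tall in all; body 44 mm across from the foot up to 58 mm, then a sloping shoulder to the 25 mm cap. It stands upright in a bin of the mixing rack at the start. This point lies on its axis, half-way up (43 mm above its foot); z is its upright axis. Weighs 0.1 to 0.2 kg.
- pot_mid (a point): Low wide white pot, the shortest of the four, with a flat white lid. 62 mm tall in all; body 47 mm across up to 47 mm, lid 48 mm across above that. It stands upright in a bin of the mixing rack at the start. This point lies on its axis, half-way up (31 mm above its foot); z is its upright axis. Weighs 0.1 to 0.2 kg.
- tin_mid (a point): Straight bare-steel tin with a raised rim round its top. 72 mm tall in all; 47 mm across all the way up. It stands upright in a bin of the mixing rack at the start. This point lies on its axis, half-way up (36 mm above its foot); z is its upright axis. Weighs 0.1 to 0.2 kg.
- squeeze_mid (a point): White squeeze bottle with a long grey pointed nozzle, the tallest of the four. 94 mm tall in all; body 44 mm across from the foot up to 56 mm, a shoulder to 62 mm, and above that the thin nozzle, so grip the body below 56 mm. It stands upright in a bin of the mixing rack at the start. This point lies on its axis, half-way up (47 mm above its foot); z is its upright axis. Weighs 0.1 to 0.2 kg.
- mixing_rack: The rack that holds the four samples at the start: plywood board 76 x 304 x 5 mm, fixed to the table, with four grey bins in a row (the cup entries). Origin: centre of the board's underside, z = 0. y runs along the row to the left as the robot sees it, x away from the robot; turned up to 7 degrees. It may be the nearer or the farther rack.
- press_rack: The rack that is empty at the start: the same board, fixed, with four open grey bins (70 mm square, 65 inside). Origin: centre of the board's underside, z = 0; y along the row to the robot's left, x away from the robot; turned up to 7 degrees. Bin centres: x = 0, y = +108, +36, -36, -108 mm (leftmost to rightmost); bin floors 7.5 mm and rims 15 mm above the table.
- cup_a: The open grey bin (fixed) of the mixing rack in which the amber bottle stands at the start; the four look alike: 70 mm square outside, 65 mm inside, 10 mm high, walls 2.5 mm. Its place in the row (y = +108, +36, -36 or -108 mm in the mixing rack's frame) is the amber bottle's place in the starting order. Origin: centre of its underside, 5 mm above the table; floor 7.5 mm and rim 15 mm above the table.
- cup_b: The open grey bin (fixed) of the mixing rack in which the low white pot stands at the start; the four look alike: 70 mm square outside, 65 mm inside, 10 mm high, walls 2.5 mm. Its place in the row (y = +108, +36, -36 or -108 mm in the mixing rack's frame) is the low white pot's place in the starting order. Origin: centre of its underside, 5 mm above the table; floor 7.5 mm and rim 15 mm above the table.
- cup_c: The open grey bin (fixed) of the mixing rack in which the steel tin stands at the start; the four look alike: 70 mm square outside, 65 mm inside, 10 mm high, walls 2.5 mm. Its place in the row (y = +108, +36, -36 or -108 mm in the mixing rack's frame) is the steel tin's place in the starting order. Origin: centre of its underside, 5 mm above the table; floor 7.5 mm and rim 15 mm above the table.
- cup_d: The open grey bin (fixed) of the mixing rack in which the squeeze bottle stands at the start; the four look alike: 70 mm square outside, 65 mm inside, 10 mm high, walls 2.5 mm. Its place in the row (y = +108, +36, -36 or -108 mm in the mixing rack's frame) is the squeeze bottle's place in the starting order. Origin: centre of its underside, 5 mm above the table; floor 7.5 mm and rim 15 mm above the table.
Things that resemble listed ones, but are neither listed nor needed, are in the scene too. Leave any purple or yellow look-alike of the part that bears tin_mid alone.

How it is judged:
By the outcome, as a careful person would: the job done as asked, in the order asked, and still so for the second after the job is handed in, with the robot touching nothing.
It also fails if it takes over 99 s, if anything falls off the work surface, if the arm or the gripper's body presses on something with over 40 N, if the wrist force passes 120 N, or if a joint passes its speed limit or range.

ROBOT

A 6-joint arm with a two-finger parallel gripper is mounted at the origin on the work surface; the furniture and walls round the work are solid. World frame = base frame: x ahead of the robot, y to its left, z up, the work surface at z = 0. Lengths are in m, angles in rad, forces in N, time in s.
With the tool pointing down it reaches from about 0.35 to 0.975 m from the base axis. Payload 7.1 kg.
Tool frame: the origin (TCP) lies between the finger pads; the fingertips stand 17 mm ahead of it and the grasp point (between the pads) lies 2 mm behind it (env.tip_extent is the distance from the TCP to the fingertips, in m); z points along the fingers, y is the direction in which the jaws open and shut (so a half turn about z gives the same grasp; the last joint's range is limited). The gripper opens to 88 mm and grips with 3 to 60 N. Pads are 20 mm wide; open, the fingers measure 115 mm over their backs; the gripper's body (75 mm by 178 mm) begins 61 mm behind the grasp point.
Start: joints at [-1.238, 0.423, 1.63, -0, 1.089, -0.019], TCP at [0.215, -0.587, 0.24] pointing down, gripper open.
Joint ranges: [-3, 3], [-0.9, 2.11], [0.09, 2.58], [-1.31, 4.45], [0.11, 2.69], [-2.54, 2.54]. Speed limits (rad/s): [2.39, 2.39, 3.01, 3.14, 3.14, 3.14].

INTERFACE

Orientations are given as a unit quaternion [w, x, y, z].
In Python, from cell import env gives the robot as it stands.
- The arm moves only by the tool move_arm, never from a script. Its argument "increments" is a list of rows, each a list of 5 numbers: the opening in per cent of the stroke, from 0 (shut) to 100 (fully open), then the shift along the tool's x, y, z as a fraction of full scale, then the turn about the tool's z as a fraction of full scale. A call has 1 to 5 rows; each row is the pose to reach, as a shift and turn from the pose measured when the call began, along the tool's axes at that moment, turning the shorter way round; what a row does not reach only later rows make up. Full scale, the value 1, is 50 cm for a shift and 180 degrees for a turn. A row lasts 1/10 s, in which the tool goes at most 50 mm and 8.59 degrees, less where a joint would pass 70% of its speed; a pose out of reach is approached as far as the arm can. A call with a number of a shift or a turn outside -1 to 1 is refused whole. A call with a gripper value outside its range is refused whole. The fingers move at their own pace and stop on an object; the grip force is fixed at half the most. Time passes only in rows, so rows that repeat a pose let the fingers close. It gives the time, the measured TCP pose, the force and the opening at its end, in the units of the state.
- env.observe(): the state, without advancing time (a new reading comes with each control period).
- env.camera(name): name is "side" or "top" or "wrist"; returns a dict with "color" (400x640x3 uint8, red, green, blue), "range_z" (400x640 float32, m along the optical axis (not along the pixel's ray), 0 where there is no reading), "K" (3x3 intrinsics, pixels), "R" (3x3) and "t" (3): a world point X has camera coordinates R X + t; the wrist camera has in their place "hand_eye" (4x4, takes a point from camera to tool coordinates, whose origin is the TCP and whose axes are the flange's). Camera axes: x right, y down, z forward; pixel columns grow to the right and rows downward; lengths in m; the calibration is good to about 2 mm. A picture is of the moment at which its call begins: read the wrist's pose just before it.
- env.hand_in(): hands the job in, once; it reports no verdict.
The state is a dict: "time_s": time; "joint_positions": joint angles; "qd": joint speeds; "effort": joint torques, N m; "eef_pos": TCP position; "eef_rot": TCP orientation; "contact_force": force on the tool from outside, world axes, zero at the start; "ft_torque": the same for the moment, N m; "opening": opening from 0.0 (shut) to 1.0 (fully open).
Only numpy, scipy, OpenCV 4.12 (cv2) and the standard library are available. Lean on these libraries where they do the work, as an engineer would, in place of code of your own. Each camera call takes 0.05 s, during which the arm holds its last target. There are 200 camera calls.

## Working session

There is one attempt and no reset: what is moved stays moved. The work goes in short steps, Python scripts to look and compute and a tool call to move; the robot and the scene stay as the last step left them, time stands still between calls to the robot, and variables do not carry over. Pictures are saved under pics/ and viewed, about 12 in all and at most 16, crops included, and the job is handed in when it is done.

Besides the shell and the picture viewer there is one more tool, called after "Call:" as a command line: name --pt "numbers of a row" for each row, then --argument value for the rest. move_arm: Moves the arm, as the interface text tells. Shift numbers are shares of 50 cm and turn numbers shares of 180 degrees, none past 1 either way. Its arguments: {"type":"object","properties":{"increments":{"type":"array","items":{"type":"array","items":{"type":"number"}}}},"required":["increments"]}

```bash
mkdir -p pics; ls
python3 - <<'E'
from cell import env
import cv2,numpy as np
s=env.observe();print(s['time_s'],s['eef_pos'],s['eef_rot'],s['opening'])
for n in('top','side'):
    c=env.camera(n);cv2.imwrite(f'pics/{n}1.png',c['color'][:,:,::-1]);print(n,c['K'].tolist(),c['R'].round(3).tolist(),c['t'])
    np.savez(f'{n}1.npz',**c)
E
```

```text
pics
0.0 [ 0.21520927 -0.58618413  0.23888894] [-7.81160877e-04  9.84569270e-01  1.74993507e-01 -1.25324117e-04] 0.9965011175109131
top [[486.75619437484386, 0.0, 318.22031628235976], [0.0, 486.75619437484386, 200.13574756890907], [0.0, 0.0, 1.0]] [[-0.008, -1.0, -0.006], [-0.995, 0.008, -0.102], [0.102, 0.005, -0.995]] [-0.01281471  0.50687527  0.94814982]
side [[389.6034363280538, 0.0, 322.2080026256615], [0.0, 389.6034363280538, 200.2566826180503], [0.0, 0.0, 1.0]] [[-0.994, 0.105, -0.011], [0.063, 0.508, -0.859], [-0.084, -0.855, -0.512]] [0.50174805 0.03048986 0.91242514]
```

View pics/top1.png

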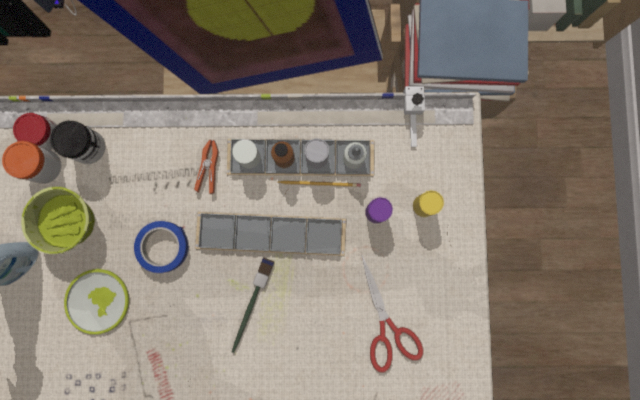

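View pics/side1.png

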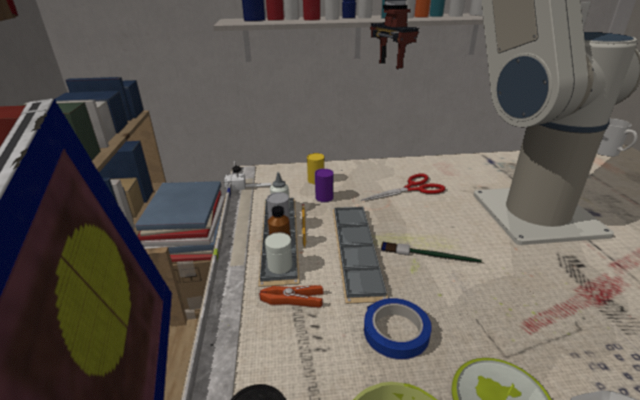

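The top view shows up = away from the robot (+x) and left = +y. The mixing rack is the farther one. From left to right it holds the white pot (245,152), amber bottle (283,154), steel tin (316,152) and squeeze bottle (355,153). The press rack is empty, with its centre near (271,235). The purple (379,210) and yellow (430,204) tins are the decoys, and the white jar-like objects elsewhere are not in a bin. The side view shows the same order, with a leaning painting and a ledge behind the far rack.

```bash
cat > h.py <<'E'
import numpy as np,cv2
def load(n): return dict(np.load(n))
def world(c):
    "depth -> world points, 400x640x3"
    v,u=np.mgrid[:400,:640]; z=c['range_z']; K=c['K']
    P=np.stack([(u-K[0,2])*z/K[0,0],(v-K[1,2])*z/K[1,1],z],-1)
    return (P-c['t'])@c['R']
def ray(c,u,v,h):
    "pixel onto plane z=h"
    o=-c['R'].T@c['t']; d=c['R'].T@np.linalg.solve(c['K'],[u,v,1.]); return o+d*(h-o[2])/d[2]
E
python3 - <<'E'
from h import *
c=load('top1.npz');W=world(c);W[c['range_z']==0]=np.nan
for n,(u,v) in dict(pot=(245,152),bottle=(283,154),tin=(316,152),sq=(355,153)).items():
    w=W[v-28:v+28,u-20:u+20].reshape(-1,3); hi=np.nanmax(w[:,2]);k=w[w[:,2]>hi-.008]
    lo=w[(w[:,2]>.035)];print(n,hi.round(3),len(k),np.nanmean(k,0).round(4),((np.nanmin(k,0)+np.nanmax(k,0))/2).round(4))
print('press px ',W[236,220],W[236,325])
# rack boards: points 3..17mm high
for nm,(a,b,l,r) in dict(press=(205,265,190,355),mix=(130,185,220,385)).items():
    m=np.zeros((400,640),bool);m[a:b,l:r]=1
    m&=(W[...,2]>.0035)&(W[...,2]<.02)
    m=cv2.morphologyEx(m.astype('uint8'),cv2.MORPH_OPEN,np.ones((5,5)))
    p=W[m>0][:,:2].astype('float32');print(nm,len(p),cv2.minAreaRect(p))
# obstacles
for x in np.arange(.50,.95,.03):
    s=(np.abs(W[...,0]-x)<.015)&(np.abs(W[...,1])<.35)
    print(round(x,2),[ (round(float(np.nanmax(W[...,2][s&(np.abs(W[...,1]-y)<.035)],initial=-1)),3)) for y in np.arange(.28,-.3,-.07)])
E
```

```text
pot 0.075 446 [0.5975 0.1247 0.07  ] [0.5979 0.1247 0.0712]
bottle 0.098 130 [0.5963 0.0525 0.0937] [0.597  0.0523 0.0936]
tin 0.083 446 [ 0.5971 -0.0144  0.0783] [ 0.5967 -0.0145  0.0792]
sq 0.104 19 [ 0.5932 -0.0891  0.0997] [ 0.5932 -0.0885  0.1   ]
press px  [0.43727732 0.18325574 0.00546082] [ 0.43553374 -0.02984305  0.00913907]
press 5158 ((0.42946600914001465, 0.08256278932094574), (0.2997521460056305, 0.09954775124788284), 86.85304260253906)
mix 2531 ((0.5984017848968506, 0.01996976137161255), (0.30076396465301514, 0.07463488727807999), 88.91753387451172)
0.5 [0.006, 0.008, 0.006, 0.007, 0.007, 0.006, 0.075, 0.077, 0.074]
0.53 [0.005, 0.022, 0.006, 0.01, 0.011, 0.012, 0.006, 0.077, 0.007]
0.56 [0.007, 0.024, 0.064, 0.069, 0.082, 0.067, 0.019, 0.005, 0.005]
0.59 [0.005, 0.027, 0.075, 0.098, 0.083, 0.104, 0.072, 0.006, 0.005]
0.62 [0.005, 0.023, 0.075, 0.097, 0.083, 0.078, 0.065, 0.014, 0.006]
0.65 [0.005, 0.007, 0.016, 0.008, 0.009, 0.005, 0.005, 0.013, 0.008]
0.68 [0.009, 0.01, 0.009, 0.01, 0.009, 0.009, 0.009, 0.065, 0.008]
0.71 [0.03, 0.03, 0.029, 0.03, 0.031, 0.03, 0.032, 0.066, 0.031]
0.74 [0.001, 0.001, 0.024, 0.027, 0.027, 0.004, 0.022, 0.04, 0.002]
0.77 [-1.0, -1.0, -1.0, -1.0, -1.0, -1.0, -1.0, -1.0, -1.0]
0.8 [-1.0, -1.0, -1.0, -1.0, -1.0, -1.0, -1.0, -1.0, -0.145]
0.83 [-1.0, -1.0, -1.0, -1.0, -1.0, -1.0, -1.0, -1.0, -0.123]
0.86 [-1.0, -1.0, -1.0, -1.0, -1.0, -1.0, -1.0, -1.0, -0.122]
0.89 [-0.253, -0.31, -0.372, -0.475, -0.475, -0.475, -0.476, -0.475, -0.123]
0.92 [0.025, 0.0, -0.058, -0.122, -0.193, -0.235, -0.291, -0.177, -0.122]
```

Run:
```python
import cv2
i=cv2.imread('pics/top1.png')[120:270,185:455];cv2.imwrite('pics/crop1.png',cv2.resize(i,None,fx=2.9,fy=2.9,interpolation=cv2.INTER_CUBIC))
```

```text
(no output)
```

View pics/crop1.png

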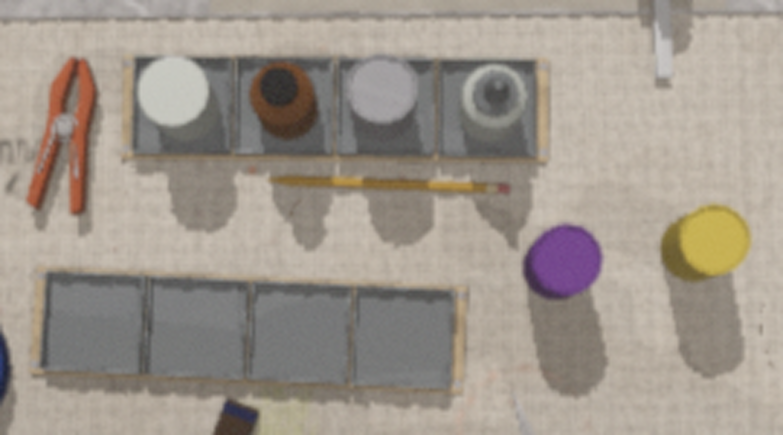

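The crop confirms the order pot, bottle, tin, squeeze, at crop pixels (173,91), (279,86), (383,89) and (496,87). The press board corners are visible at (45,270), (467,287), (460,393) and (34,375). A pencil lies just in front of the mixing rack.

Run:
```python
from h import *
c=load('top1.npz')
f=lambda u,v,h: ray(c,u/2.9+185,v/2.9+120,h)[:2]
for n,q in dict(press=[(45,270),(467,287),(460,393),(34,375)],mix=[(127,57),(548,60),(545,161),(123,159)]).items():
    q=np.array([f(*p,.005) for p in q]);print(n,[np.linalg.norm(q[i]-q[i-1]).round(4) for i in range(4)])
    m=q.mean(0);y=(q[0]+q[3]-q[1]-q[2]);y/=np.linalg.norm(y);print('centre',m.round(4),'yaw',np.degrees(np.arctan2(-y[0],y[1])).round(2))
    for k in(.108,.036,-.036,-.108):print('  bin',k,(m+k*y).round(4))
for n,p in dict(pot=(173,91,.0695),bottle=(279,86,.0935),tin=(383,89,.0795),sq=(496,87,.1015)).items(): print(n,f(*p).round(4))
# pencil/obstacles in fingers' strips
W=world(c)
s=(W[...,0]>.50)&(W[...,0]<.565)&(np.abs(W[...,1])<.2)&(W[...,2]>.01)&(W[...,2]<.02);print('pencil x',np.percentile(W[s][:,0],[5,50,95]))
```

```text
press [np.float64(0.0738), np.float64(0.2971), np.float64(0.0741), np.float64(0.2977)]
centre [0.4402 0.0785] yaw -2.8
  bin 0.108 [0.4455 0.1863]
  bin 0.036 [0.442  0.1144]
  bin -0.036 [0.4385 0.0425]
  bin -0.108 [ 0.435  -0.0294]
mix [np.float64(0.0737), np.float64(0.3007), np.float64(0.0729), np.float64(0.2991)]
centre [0.5974 0.0188] yaw -0.84
  bin 0.108 [0.5989 0.1268]
  bin 0.036 [0.5979 0.0548]
  bin -0.036 [ 0.5968 -0.0172]
  bin -0.108 [ 0.5958 -0.0892]
pot [0.5981 0.1244]
bottle [0.5959 0.0518]
tin [ 0.5962 -0.0155]
sq [ 0.5924 -0.0883]
pencil x [0.53425874 0.56291346 0.56468618]
```

```bash
cat > inc.py <<'E'
import sys,numpy as np
from scipy.spatial.transform import Rotation as Ro
from cell import env
# usage: inc.py x y z yaw ...  -> shift (fractions of .5 m) and turn from present pose
s=env.observe();q=np.r_[s['eef_rot'][1:],s['eef_rot'][0]];R=Ro.from_quat(q).as_matrix()
yaw=np.degrees(np.arctan2(R[1,0],R[0,0]))
print('t',round(s['time_s'],2),'pos',s['eef_pos'].round(4),'yaw',yaw.round(2),'open',round(float(s['opening']),3),'F',np.round(s['contact_force'],1),'down',R[:,2].round(3))
a=np.array(sys.argv[1:],float).reshape(-1,4)
for r in a: print((R.T@(r[:3]-s['eef_pos'])/.5).round(4),'turn',round(-(r[3]-yaw)/180,4))
E
python3 inc.py .597 .125 .23 89.2
```

```text
t 0.1 pos [ 0.2153 -0.5863  0.239 ] yaw 20.16 open 0.999 F [-0.4 -1.1 -0.4] down [-0.     0.001 -1.   ]
[ 1.2069 -1.0723  0.0195] turn -0.3836
```

Call:
move_arm --pt "100 0.6 -0.534 0.01 -0.191" --pt "100 0.6 -0.534 0.01 -0.191" --pt "100 0.6 -0.534 0.01 -0.191" --pt "100 0.6 -0.534 0.01 -0.191" --pt "100 0.6 -0.534 0.01 -0.191"

```text
time_s: 0.6
eef_pos: [0.3336, -0.3643, 0.2361]
eef_rot: [-0.001, 0.888, 0.46, 0.0]
contact_force: [0.5, 0.7, 0.3]
opening: 0.996
```

```bash
python3 inc.py .597 .125 .23 89.2
```

```text
t 0.6 pos [ 0.3336 -0.3643  0.2361] yaw 54.76 open 0.996 F [0.5 0.7 0.3] down [-0.001  0.002 -1.   ]
[ 1.1033 -0.1343  0.0135] turn -0.1913
```

Call:
move_arm --pt "100 0.9 -0.11 0.011 -0.191" --pt "100 0.9 -0.11 0.011 -0.191" --pt "100 0.9 -0.11 0.011 -0.191" --pt "100 0.9 -0.11 0.011 -0.191" --pt "100 0.9 -0.11 0.011 -0.191"

```text
time_s: 1.1
eef_pos: [0.4518, -0.1439, 0.2335]
eef_rot: [-0.001, 0.711, 0.703, 0.0]
contact_force: [1.1, -0.6, 1.0]
opening: 0.999
```

```bash
python3 inc.py .597 .125 .23 89.2
```

```text
t 1.1 pos [ 0.4518 -0.1439  0.2335] yaw 89.39 open 0.999 F [ 1.1 -0.6  1. ] down [-0.001  0.002 -1.   ]
[0.5409 0.2847 0.0076] turn 0.0011
```

Call:
move_arm --pt "100 0.541 0.285 0.008 0.001" --pt "100 0.541 0.285 0.008 0.001" --pt "100 0.541 0.285 0.008 0.001" --pt "100 0.541 0.285 0.008 0.001" --pt "100 0.541 0.285 0.008 0.001"

```text
time_s: 1.6
eef_pos: [0.5702, 0.0763, 0.2302]
eef_rot: [-0.001, 0.712, 0.702, 0.0]
contact_force: [0.1, -1.2, 0.5]
opening: 0.995
```

Call:
move_arm --pt "100 0.11 0.06 0.0 0.0" --pt "100 0.11 0.06 0.0 0.0" --pt "100 0.11 0.06 0.0 0.0"

```text
time_s: 1.9
eef_pos: [0.6012, 0.1325, 0.2296]
eef_rot: [-0.001, 0.711, 0.703, -0.0]
contact_force: [0.3, -0.2, 0.3]
opening: 1.003
```

```bash
python3 inc.py .597 .125 .045 89.2
python3 - <<'E'
from cell import env
import cv2,numpy as np
from scipy.spatial.transform import Rotation as Ro
s=env.observe();c=env.camera('wrist');np.savez('w1.npz',pos=s['eef_pos'],rot=s['eef_rot'],**c)
cv2.imwrite('pics/w1.png',c['color'][:,:,::-1]);print(c['hand_eye'].round(3))
E
```

```text
t 1.9 pos [0.6012 0.1325 0.2296] yaw 89.39 open 1.003 F [ 0.3 -0.2  0.3] down [-0.002  0.001 -1.   ]
[-0.0155 -0.0075  0.3691] turn 0.0011
[[ 0.    -0.961 -0.277  0.076]
 [ 1.     0.     0.001 -0.   ]
 [-0.001 -0.277  0.961 -0.145]
 [ 0.     0.     0.     1.   ]]
```

View pics/w1.png

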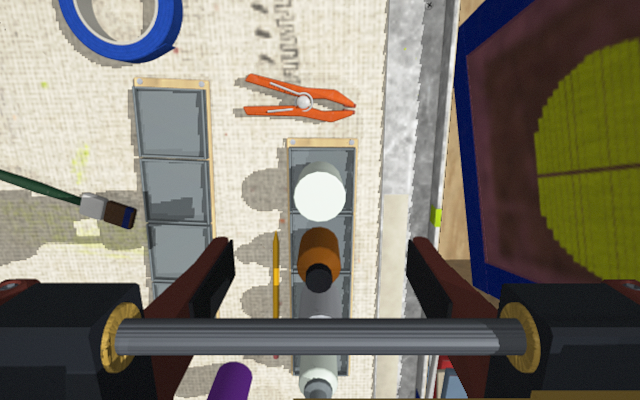

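The wrist view shows the white pot's lid at (320,195), the amber bottle's cap at (318,277), and the left ends of both racks: mixing at (288–357,138), press at (135–211,80).

```bash
cat >> h.py <<'E'
def wrist(c):
    "give wrist image R,t"
    from scipy.spatial.transform import Rotation as Ro
    q=c['rot'];T=np.eye(4);T[:3,:3]=Ro.from_quat(np.r_[q[1:],q[0]]).as_matrix();T[:3,3]=c['pos']
    M=np.linalg.inv(T@c['hand_eye']);c['R']=M[:3,:3];c['t']=M[:3,3];return c
E
python3 - <<'E'
from h import *
c=wrist(load('w1.npz'))
g=c['color'][150:240,285:360].min(2);n,l,st,ce=cv2.connectedComponentsWithStats((g>205).astype('uint8'));i=1+st[1:,4].argmax();print(st[i],ce[i]+[285,150])
u,v=ce[i]+[285,150]
print('pot',ray(c,u,v,.0695).round(4),'bottle cap',ray(c,318,277,.0935).round(4))
a,b,d,e=[ray(c,*p,.005)[:2] for p in((288,138),(357,138),(135,79),(211,80))]
print('mix end',((a+b)/2).round(4),'press end',((d+e)/2).round(4))
W=world(c);print('depth pot',W[195,320],'table',W[150,230])
E
```

```text
[   9   22   52   49 1980] [319.42979798 196.11919192]
pot [0.6004 0.1257 0.0695] bottle cap [0.5984 0.0571 0.0935]
mix end [0.6039 0.1715] press end [0.4542 0.2312]
depth pot [0.60087882 0.12675024 0.06941326] table [5.04388369e-01 1.59334650e-01 1.18948257e-04]
```

Call:
move_arm --pt "100 -0.014 -0.002 0.1 0.001" --pt "100 -0.014 -0.002 0.2 0.001" --pt "100 -0.014 -0.002 0.28 0.001" --pt "100 -0.014 -0.002 0.34 0.001" --pt "100 -0.014 -0.002 0.375 0.001"

```text
time_s: 2.45
eef_pos: [0.5963, 0.1216, 0.0396]
eef_rot: [-0.002, 0.713, 0.701, -0.003]
contact_force: [-0.4, 0.5, 0.2]
opening: 1.002
```

```bash
python3 inc.py .6 .1255 .042 89.2
```

```text
t 2.45 pos [0.5963 0.1216 0.0396] yaw 89.02 open 1.002 F [-0.4  0.5  0.2] down [-0.007 -0.    -1.   ]
[ 0.0079  0.0073 -0.0048] turn -0.001
```

Call:
move_arm --pt "100 0.008 0.007 -0.003 0" --pt "100 0.008 0.007 -0.003 0" --pt "0 0.008 0.007 -0.003 0" --pt "0 0.008 0.007 -0.003 0" --pt "0 0.008 0.007 -0.003 0"

```text
time_s: 2.95
eef_pos: [0.6006, 0.1258, 0.0424]
eef_rot: [-0.002, 0.713, 0.701, -0.002]
contact_force: [0.2, 0.8, -0.3]
opening: 0.763
```

Call:
move_arm --pt "0 0 0 0 0" --pt "0 0 0 0 0" --pt "0 0 0 0 0" --pt "0 0 0 0 0" --pt "0 0 0 0 0"

```text
time_s: 3.45
eef_pos: [0.6007, 0.1258, 0.0427]
eef_rot: [-0.002, 0.713, 0.701, -0.002]
contact_force: [-1.2, -0.3, 5.2]
opening: 0.535
```

```bash
python3 inc.py .6 .1255 .2 87.2  .438 -.03 .2 87.2
```

```text
t 3.45 pos [0.6007 0.1258 0.0427] yaw 89.03 open 0.535 F [-1.2 -0.3  5.2] down [-0.005  0.    -1.   ]
[-0.0007 -0.0029 -0.3146] turn 0.0102
[-0.3171 -0.3216 -0.3131] turn 0.0102
```

Call:
move_arm --pt "0 0 0 -0.03 0" --pt "0 0 0 -0.1 0" --pt "0 0 0 -0.18 0" --pt "0 0 0 -0.26 0" --pt "0 -0.03 -0.03 -0.315 0.01"

```text
time_s: 3.95
eef_pos: [0.5884, 0.1121, 0.204]
eef_rot: [-0.0, 0.724, 0.69, 0.001]
contact_force: [-0.7, -0.6, -0.2]
opening: 0.536
```

```bash
python3 inc.py  .438 -.03 .2 87.2
```

```text
t 3.95 pos [0.5884 0.1121 0.204 ] yaw 87.27 open 0.536 F [-0.7 -0.6 -0.2] down [ 0.     0.001 -1.   ]
[-0.2983 -0.2869  0.0075] turn 0.0004
```

Call:
move_arm --pt "0 -0.05 -0.05 0 0" --pt "0 -0.12 -0.115 0 0" --pt "0 -0.19 -0.183 0 0" --pt "0 -0.25 -0.24 0 0" --pt "0 -0.285 -0.275 0 0"

```text
time_s: 4.45
eef_pos: [0.4414, -0.025, 0.2041]
eef_rot: [-0.001, 0.724, 0.69, 0.0]
contact_force: [1.3, 1.0, -0.7]
opening: 0.537
```

Call:
move_arm --pt "0 0 0 0 0" --pt "0 0 0 0 0"

```text
time_s: 4.65
eef_pos: [0.4416, -0.0252, 0.2048]
eef_rot: [-0.0, 0.725, 0.689, 0.0]
contact_force: [0.2, -0.0, -1.6]
opening: 0.535
```

```bash
python3 inc.py  .438 -.03 .2 87.2
cat > shot.py <<'E'
import sys,cv2,numpy as np
from cell import env
n=sys.argv[1];s=env.observe();c=env.camera('wrist');np.savez(n+'.npz',pos=s['eef_pos'],rot=s['eef_rot'],**c)
cv2.imwrite(f'pics/{n}.png',c['color'][:,:,::-1])
E
python3 shot.py w2
```

```text
t 4.65 pos [ 0.4416 -0.0252  0.2048] yaw 87.14 open 0.535 F [ 0.2 -0.  -1.6] down [ 0.     0.001 -1.   ]
[-0.01   -0.0068  0.0096] turn -0.0003
```

View pics/w2.png

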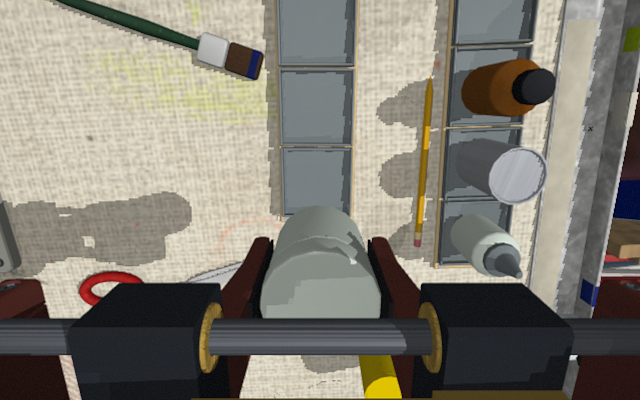

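The view from above the right bin shows bin dividers at rows 66, 145 and about 215, with columns 279 to 355. The pot is held straight, and the last bin is hidden behind it.

Run:
```python
from h import *
c=wrist(load('w2.npz'))
for p in((277,67),(356,67),(280,146),(354,146),(284,215),(353,213)): print(p,ray(c,*p,.015).round(4))
p=[ray(c,*q,.015)[:2] for q in((277,67),(356,67),(280,146),(354,146),(284,215),(353,213))]
for i in 0,2,4:print(((p[i]+p[i+1])/2).round(4))
print('bottle cap',ray(c,534,86,.0935).round(4),'tin top',ray(c,516,175,.0795).round(4),'sq tip',ray(c,521,277,.1015).round(4))
```

```text
(277, 67) [0.4083 0.0823 0.015 ]
(356, 67) [0.4794 0.0788 0.015 ]
(280, 146) [0.4052 0.0116 0.015 ]
(354, 146) [0.476 0.008 0.015]
(284, 215) [ 0.4036 -0.0579  0.015 ]
(353, 213) [ 0.4734 -0.0593  0.015 ]
[0.4439 0.0806]
[0.4406 0.0098]
[ 0.4385 -0.0586]
bottle cap [0.5957 0.0534 0.0935] tin top [ 0.5977 -0.0131  0.0795] sq tip [ 0.5979 -0.091   0.1015]
```

Call:
move_arm --pt "0 -0.006 -0.008 0.08 0" --pt "0 -0.006 -0.008 0.16 0" --pt "0 -0.006 -0.008 0.23 0" --pt "0 -0.006 -0.008 0.28 0" --pt "0 -0.006 -0.008 0.3 0"

```text
time_s: 5.2
eef_pos: [0.4383, -0.0266, 0.0525]
eef_rot: [-0.001, 0.724, 0.69, -0.0]
contact_force: [-0.2, -0.9, -1.7]
opening: 0.537
```

```bash
python3 inc.py  .4375 -.028 .043 87.2
```

```text
t 5.2 pos [ 0.4383 -0.0266  0.0525] yaw 87.26 open 0.537 F [-0.2 -0.9 -1.7] down [-0.002  0.001 -1.   ]
[-0.003  -0.0014  0.019 ] turn 0.0004
```

Call:
move_arm --pt "0 -0.003 -0.001 0.008 0" --pt "0 -0.003 -0.001 0.013 0" --pt "0 -0.003 -0.001 0.018 0" --pt "0 -0.003 -0.001 0.018 0" --pt "60 -0.003 -0.001 0.018 0"

```text
time_s: 5.7
eef_pos: [0.4383, -0.0281, 0.0443]
eef_rot: [-0.001, 0.724, 0.69, 0.0]
contact_force: [-0.6, -0.2, -0.9]
opening: 0.587
```

Call:
move_arm --pt "100 0 0 0 0" --pt "100 0 0 0 0" --pt "100 0 0 0 0" --pt "100 0 0 0 0" --pt "100 0 0 0 0"

```text
time_s: 6.2
eef_pos: [0.4383, -0.0281, 0.0443]
eef_rot: [-0.001, 0.724, 0.69, 0.0]
contact_force: [0.5, -0.3, 0.6]
opening: 0.987
```

Call:
move_arm --pt "100 0 0 -0.02 0" --pt "100 0 0 -0.06 0" --pt "100 0 0 -0.14 0" --pt "100 0 0 -0.22 0" --pt "100 0 0 -0.3 0"

```text
time_s: 6.7
eef_pos: [0.4379, -0.0282, 0.1963]
eef_rot: [-0.001, 0.724, 0.69, 0.0]
contact_force: [1.0, 0.1, -0.4]
opening: 0.999
```

```bash
python3 inc.py .597 .054 .2 89.2
```

```text
t 6.7 pos [ 0.4379 -0.0282  0.1963] yaw 87.26 open 0.999 F [ 1.   0.1 -0.4] down [-0.001  0.001 -1.   ]
[ 0.1795  0.31   -0.0074] turn -0.0108
```

Call:
move_arm --pt "100 0.04 0.07 -0.005 -0.011" --pt "100 0.085 0.147 -0.005 -0.011" --pt "100 0.13 0.224 -0.005 -0.011" --pt "100 0.165 0.285 -0.005 -0.011" --pt "100 0.18 0.31 -0.005 -0.011"

```text
time_s: 7.2
eef_pos: [0.5997, 0.0558, 0.1997]
eef_rot: [-0.0, 0.711, 0.703, 0.001]
contact_force: [-0.2, -0.3, -0.5]
opening: 0.994
```

Call:
move_arm --pt "100 0 0 0 0" --pt "100 0 0 0 0"

```text
time_s: 7.4
eef_pos: [0.5991, 0.0558, 0.1999]
eef_rot: [-0.0, 0.711, 0.703, 0.001]
contact_force: [0.6, -0.2, -0.2]
opening: 0.998
```

```bash
python3 inc.py .597 .0535 .043 89.2; python3 shot.py w3
```

```text
t 7.4 pos [0.5991 0.0558 0.1999] yaw 89.33 open 0.998 F [ 0.6 -0.2 -0.2] down [ 0.001  0.002 -1.   ]
[-0.0051 -0.0044  0.3137] turn 0.0007
```

View pics/w3.png

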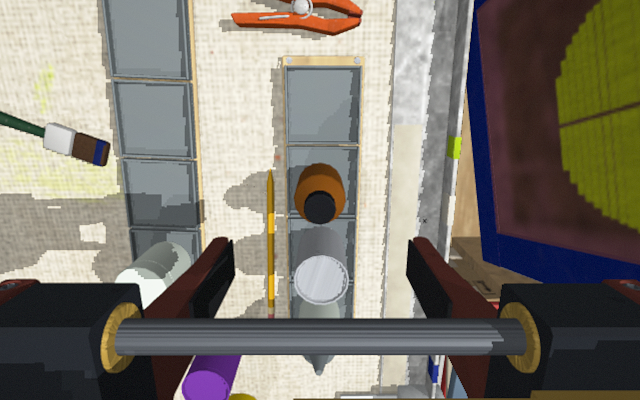

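The wrist view shows the pot standing in the last press bin (155,270), and the amber cap centred between the jaws at (319,207).

Call:
move_arm --pt "100 -0.005 -0.003 0.08 0" --pt "100 -0.005 -0.003 0.16 0" --pt "100 -0.005 -0.003 0.23 0" --pt "100 -0.005 -0.003 0.285 0" --pt "100 -0.005 -0.003 0.31 0"

```text
time_s: 7.95
eef_pos: [0.5946, 0.0524, 0.0427]
eef_rot: [-0.002, 0.712, 0.703, -0.001]
contact_force: [-0.1, -0.2, 0.2]
opening: 0.998
```

Call:
move_arm --pt "100 0 0 0 0" --pt "0 0 0 0 0" --pt "0 0 0 0 0" --pt "0 0 0 0 0" --pt "0 0 0 0 0"

```text
time_s: 8.45
eef_pos: [0.5952, 0.0525, 0.0438]
eef_rot: [-0.001, 0.712, 0.703, -0.0]
contact_force: [-0.1, -0.5, 0.0]
opening: 0.674
```

Call:
move_arm --pt "0 0 0 0 0" --pt "0 0 0 0 0" --pt "0 0 0 0 0" --pt "0 0 0 0 0" --pt "0 0 0 0 0"

```text
time_s: 8.95
eef_pos: [0.596, 0.0526, 0.0444]
eef_rot: [-0.001, 0.712, 0.703, 0.0]
contact_force: [0.6, -1.0, 5.4]
opening: 0.494
```

```bash
python3 inc.py .597 .0535 .043 89.2
```

```text
t 8.95 pos [0.596  0.0526 0.0444] yaw 89.27 open 0.494 F [ 0.6 -1.   5.4] down [-0.001  0.001 -1.   ]
[0.0019 0.002  0.0028] turn 0.0004
```

Call:
move_arm --pt "0 0 0 -0.03 0" --pt "0 0 0 -0.1 0" --pt "0 0 0 -0.18 0" --pt "0 0 0 -0.26 0" --pt "0 0 0 -0.31 0.01"

```text
time_s: 9.45
eef_pos: [0.5965, 0.0524, 0.203]
eef_rot: [0.0, 0.723, 0.691, 0.001]
contact_force: [0.4, -0.7, -0.9]
opening: 0.498
```

```bash
python3 inc.py  .4408 .044 .2 87.2
```

```text
t 9.45 pos [0.5965 0.0524 0.203 ] yaw 87.44 open 0.498 F [ 0.4 -0.7 -0.9] down [ 0.002  0.002 -1.   ]
[-0.0307 -0.3104  0.0053] turn 0.0014
```

Call:
move_arm --pt "0 -0.007 -0.07 0.005 0.001" --pt "0 -0.016 -0.155 0.005 0.001" --pt "0 -0.024 -0.235 0.005 0.001" --pt "0 -0.029 -0.29 0.005 0.001" --pt "0 -0.031 -0.31 0.005 0.001"

```text
time_s: 9.95
eef_pos: [0.4376, 0.0436, 0.2003]
eef_rot: [-0.001, 0.724, 0.69, 0.0]
contact_force: [-0.4, -0.3, -1.3]
opening: 0.499
```

Call:
move_arm --pt "0 0 0 0 0" --pt "0 0 0 0 0"

```text
time_s: 10.15
eef_pos: [0.4387, 0.0437, 0.2008]
eef_rot: [-0.0, 0.724, 0.69, 0.001]
contact_force: [0.2, 0.2, -1.7]
opening: 0.495
```

```bash
python3 inc.py  .4408 .044 .0455 87.2
```

```text
t 10.15 pos [0.4387 0.0437 0.2008] yaw 87.27 open 0.495 F [ 0.2  0.2 -1.7] down [ 0.001  0.002 -1.   ]
[3.000e-04 4.000e-03 3.107e-01] turn 0.0004
```

Call:
move_arm --pt "0 0 0.004 0.08 0" --pt "0 0 0.004 0.16 0" --pt "0 0 0.004 0.23 0" --pt "0 0 0.004 0.275 0" --pt "0 0 0.004 0.295 0"

```text
time_s: 10.65
eef_pos: [0.4412, 0.0438, 0.0511]
eef_rot: [-0.001, 0.724, 0.69, -0.0]
contact_force: [0.6, 0.2, -0.7]
opening: 0.497
```

```bash
python3 inc.py  .4408 .044 .045 87.2
```

```text
t 10.65 pos [0.4412 0.0438 0.0511] yaw 87.27 open 0.497 F [ 0.6  0.2 -0.7] down [-0.002  0.001 -1.   ]
[ 0.0003 -0.0008  0.0122] turn 0.0004
```

Call:
move_arm --pt "0 0 0 0.006 0" --pt "0 0 0 0.012 0" --pt "0 0 0 0.013 0" --pt "0 0 0 0.013 0" --pt "60 0 0 0.013 0"

```text
time_s: 11.15
eef_pos: [0.4418, 0.0439, 0.0454]
eef_rot: [-0.0, 0.724, 0.69, 0.001]
contact_force: [-0.3, 0.4, 0.2]
opening: 0.549
```

Call:
move_arm --pt "100 0 0 0 0" --pt "100 0 0 0 0" --pt "100 0 0 0 0" --pt "100 0 0 0 0" --pt "100 0 0 0 0"

```text
time_s: 11.65
eef_pos: [0.4418, 0.0439, 0.0454]
eef_rot: [-0.0, 0.724, 0.69, 0.001]
contact_force: [-0.2, -0.0, 0.5]
opening: 0.987
```

Call:
move_arm --pt "100 0 0 -0.02 0" --pt "100 0 0 -0.06 0" --pt "100 0 0 -0.14 0" --pt "100 0 0 -0.22 0" --pt "100 0 0 -0.3 0"

```text
time_s: 12.15
eef_pos: [0.4413, 0.0437, 0.1974]
eef_rot: [-0.001, 0.724, 0.69, 0.0]
contact_force: [-0.2, 0.2, -0.2]
opening: 1.0
```

```bash
python3 inc.py .5975 -.0145 .2 89.2
```

```text
t 12.15 pos [0.4413 0.0437 0.1974] yaw 87.27 open 1.0 F [-0.2  0.2 -0.2] down [-0.     0.001 -1.   ]
[-0.1013  0.3176 -0.0053] turn -0.0107
```

Call:
move_arm --pt "100 -0.022 0.07 -0.005 -0.011" --pt "100 -0.048 0.15 -0.005 -0.011" --pt "100 -0.073 0.23 -0.005 -0.011" --pt "100 -0.093 0.292 -0.005 -0.011" --pt "100 -0.101 0.316 -0.005 -0.011"

```text
time_s: 12.65
eef_pos: [0.5991, -0.0154, 0.2006]
eef_rot: [0.0, 0.712, 0.702, 0.001]
contact_force: [0.7, 0.7, 0.1]
opening: 0.999
```

Call:
move_arm --pt "100 0 0 0 0" --pt "100 0 0 0 0"

```text
time_s: 12.85
eef_pos: [0.5979, -0.0152, 0.2005]
eef_rot: [-0.0, 0.712, 0.702, 0.001]
contact_force: [-0.5, -0.0, -0.3]
opening: 1.0
```

```bash
python3 inc.py .5975 -.0145 .043 89.2; python3 shot.py w4
```

```text
t 12.85 pos [ 0.5979 -0.0152  0.2005] yaw 89.18 open 1.0 F [-0.5 -0.  -0.3] down [ 0.001  0.001 -1.   ]
[ 0.0009 -0.0009  0.315 ] turn -0.0001
```

View pics/w4.png

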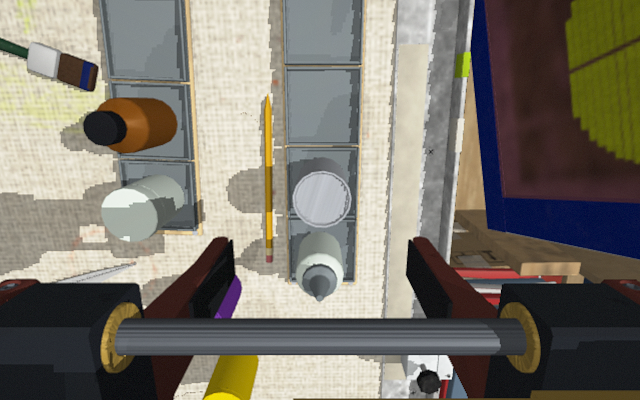

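The wrist view shows the bottle and pot standing in their press bins at (150,125) and (145,205). The steel tin is centred between the jaws at (322,200).

Call:
move_arm --pt "100 0.001 0.004 0.08 0" --pt "100 0.001 0.004 0.16 0" --pt "100 0.001 0.004 0.23 0" --pt "100 0.001 0.004 0.285 0" --pt "100 0.001 0.004 0.31 0"

```text
time_s: 13.4
eef_pos: [0.5967, -0.0135, 0.0433]
eef_rot: [-0.002, 0.712, 0.702, -0.001]
contact_force: [-0.0, 0.5, 0.6]
opening: 1.001
```

Call:
move_arm --pt "100 0 0 0 0" --pt "0 0 0 0 0" --pt "0 0 0 0 0" --pt "0 0 0 0 0" --pt "0 0 0 0 0"

```text
time_s: 13.9
eef_pos: [0.5974, -0.0136, 0.0444]
eef_rot: [-0.001, 0.712, 0.702, -0.0]
contact_force: [0.6, 0.4, -1.1]
opening: 0.677
```

Call:
move_arm --pt "0 0 0 0 0" --pt "0 0 0 0 0" --pt "0 0 0 0 0" --pt "0 0 0 0 0" --pt "0 0 0 0 0"

```text
time_s: 14.4
eef_pos: [0.598, -0.0136, 0.0449]
eef_rot: [-0.001, 0.712, 0.702, 0.0]
contact_force: [0.4, -0.8, 5.3]
opening: 0.523
```

```bash
python3 inc.py .597 -.015 .043 89.2
```

```text
t 14.4 pos [ 0.598  -0.0136  0.0449] yaw 89.24 open 0.523 F [ 0.4 -0.8  5.3] down [-0.001  0.002 -1.   ]
[-0.0028 -0.0019  0.0037] turn 0.0002
```

Call:
move_arm --pt "0 0 0 -0.03 0" --pt "0 0 0 -0.1 0" --pt "0 0 0 -0.18 0" --pt "0 0 0 -0.26 0" --pt "0 0 0 -0.32 0.01"

```text
time_s: 14.9
eef_pos: [0.5981, -0.0139, 0.2078]
eef_rot: [-0.001, 0.723, 0.691, 0.0]
contact_force: [0.8, -0.1, -1.7]
opening: 0.526
```

```bash
python3 inc.py  .4442 .116 .2 87.2
```

```text
t 14.9 pos [ 0.5981 -0.0139  0.2078] yaw 87.42 open 0.526 F [ 0.8 -0.1 -1.7] down [-0.     0.001 -1.   ]
[ 0.2456 -0.3192  0.016 ] turn 0.0012
```

Call:
move_arm --pt "0 0.055 -0.07 0 0.001" --pt "0 0.115 -0.15 0 0.001" --pt "0 0.175 -0.23 0 0.001" --pt "0 0.225 -0.292 0 0.001" --pt "0 0.246 -0.318 0 0.001"

```text
time_s: 15.4
eef_pos: [0.4412, 0.1173, 0.2081]
eef_rot: [-0.001, 0.723, 0.69, -0.001]
contact_force: [-0.1, 0.1, -1.7]
opening: 0.524
```

Call:
move_arm --pt "0 0 0 0 0" --pt "0 0 0 0 0"

```text
time_s: 15.6
eef_pos: [0.4417, 0.1173, 0.2085]
eef_rot: [-0.001, 0.723, 0.691, -0.0]
contact_force: [0.7, -0.5, -1.5]
opening: 0.524
```

```bash
python3 inc.py  .4442 .116 .046 87.2
```

```text
t 15.6 pos [0.4417 0.1173 0.2085] yaw 87.39 open 0.524 F [ 0.7 -0.5 -1.5] down [-0.002  0.001 -1.   ]
[-0.0027  0.0058  0.325 ] turn 0.0011
```

Call:
move_arm --pt "0 -0.003 0.005 0.08 0" --pt "0 -0.003 0.005 0.16 0" --pt "0 -0.003 0.005 0.24 0" --pt "0 -0.003 0.005 0.287 0" --pt "0 -0.003 0.005 0.308 0"

```text
time_s: 16.1
eef_pos: [0.4439, 0.1147, 0.0521]
eef_rot: [-0.002, 0.724, 0.69, -0.002]
contact_force: [0.3, -0.4, -2.1]
opening: 0.516
```

```bash
python3 inc.py  .4442 .116 .0455 87.2
```

```text
t 16.1 pos [0.4439 0.1147 0.0521] yaw 87.31 open 0.516 F [ 0.3 -0.4 -2.1] down [-0.005  0.    -1.   ]
[0.0026 0.0005 0.0133] turn 0.0006
```

Call:
move_arm --pt "0 0.002 0 0.006 0" --pt "0 0.002 0 0.012 0" --pt "0 0.002 0 0.014 0" --pt "0 0.002 0 0.014 0" --pt "60 0.002 0 0.014 0"

```text
time_s: 16.6
eef_pos: [0.4446, 0.1159, 0.046]
eef_rot: [-0.001, 0.723, 0.69, -0.001]
contact_force: [-0.3, 0.1, -0.0]
opening: 0.574
```

Call:
move_arm --pt "100 0 0 0 0" --pt "100 0 0 0 0" --pt "100 0 0 0 0" --pt "100 0 0 0 0" --pt "100 0 0 0 0"

```text
time_s: 17.1
eef_pos: [0.4446, 0.1159, 0.046]
eef_rot: [-0.001, 0.723, 0.69, -0.001]
contact_force: [-0.1, 0.7, -0.1]
opening: 0.989
```

Call:
move_arm --pt "100 0 0 -0.02 0" --pt "100 0 0 -0.06 0" --pt "100 0 0 -0.14 0" --pt "100 0 0 -0.22 0" --pt "100 0 0 -0.3 0"

```text
time_s: 17.6
eef_pos: [0.4447, 0.1157, 0.1981]
eef_rot: [-0.001, 0.723, 0.69, -0.001]
contact_force: [1.3, 0.3, -0.8]
opening: 0.998
```

```bash
python3 inc.py .596 -.09 .21 89.2
```

```text
t 17.6 pos [0.4447 0.1157 0.1981] yaw 87.32 open 0.998 F [ 1.3  0.3 -0.8] down [-0.003  0.001 -1.   ]
[-0.3967  0.3215 -0.0252] turn -0.0105
```

Call:
move_arm --pt "100 -0.05 0.04 -0.024 -0.01" --pt "100 -0.12 0.097 -0.024 -0.01" --pt "100 -0.19 0.154 -0.024 -0.01" --pt "100 -0.26 0.21 -0.024 -0.01" --pt "100 -0.33 0.267 -0.024 -0.01"

```text
time_s: 18.1
eef_pos: [0.5709, -0.057, 0.2104]
eef_rot: [-0.001, 0.713, 0.702, -0.001]
contact_force: [-0.2, 0.9, 0.4]
opening: 0.998
```

Call:
move_arm --pt "100 -0.047 0.04 0 0" --pt "100 -0.067 0.055 0 0" --pt "100 -0.067 0.055 0 0" --pt "100 -0.067 0.055 0 0"

```text
time_s: 18.5
eef_pos: [0.5969, -0.0901, 0.2102]
eef_rot: [-0.002, 0.713, 0.702, -0.001]
contact_force: [-0.7, 0.2, -0.1]
opening: 1.001
```

```bash
python3 inc.py .5955 -.09 .045 89.2; python3 shot.py w5
```

```text
t 18.5 pos [ 0.5969 -0.0901  0.2102] yaw 89.12 open 1.001 F [-0.7  0.2 -0.1] down [-0.004  0.001 -1.   ]
[-2.000e-04 -1.400e-03  3.304e-01] turn -0.0005
```

View pics/w5.png

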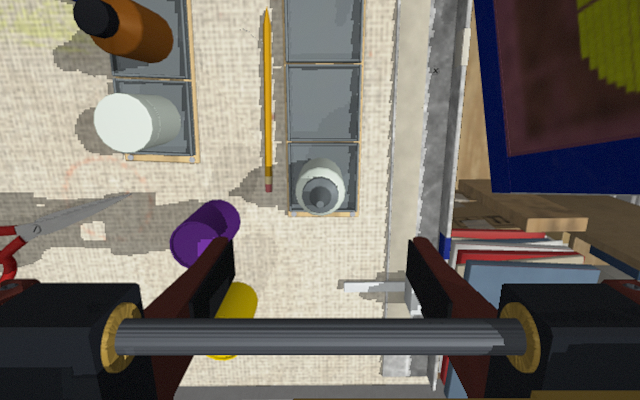

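The squeeze bottle's nozzle is centred between the jaws at (319,196), and the purple decoy at (205,235) is clear of the fingers.

Run:
```python
from h import *
c=wrist(load('w5.npz'));print(ray(c,320,198,.1015),ray(c,321,186,.0635))
```

```text
[ 0.59653467 -0.08453159  0.1015    ] [ 0.59724671 -0.08427492  0.0635    ]
```

Call:
move_arm --pt "100 0 0 0.08 0" --pt "100 0 0 0.12 0" --pt "100 0 0 0.15 0"

```text
time_s: 18.85
eef_pos: [0.595, -0.0881, 0.134]
eef_rot: [-0.003, 0.712, 0.702, -0.002]
contact_force: [0.3, -1.2, 0.7]
opening: 0.999
```

```bash
python3 inc.py .5965 -.09 .045 89.2
```

```text
t 18.85 pos [ 0.595  -0.0881  0.134 ] yaw 89.26 open 0.999 F [ 0.3 -1.2  0.7] down [-0.006  0.002 -1.   ]
[-0.0041  0.0042  0.1779] turn 0.0003
```

Call:
move_arm --pt "100 0.002 0.004 0.05 0" --pt "100 0.002 0.004 0.1 0" --pt "100 0.002 0.004 0.14 0" --pt "100 0.002 0.004 0.165 0" --pt "100 0.002 0.004 0.176 0"

```text
time_s: 19.35
eef_pos: [0.5958, -0.0863, 0.0451]
eef_rot: [-0.003, 0.711, 0.703, -0.002]
contact_force: [-0.1, -0.4, -0.1]
opening: 1.0
```

Call:
move_arm --pt "100 0 0 0 0" --pt "0 0 0 0 0" --pt "0 0 0 0 0" --pt "0 0 0 0 0" --pt "0 0 0 0 0"

```text
time_s: 19.85
eef_pos: [0.5961, -0.0864, 0.0457]
eef_rot: [-0.003, 0.711, 0.703, -0.002]
contact_force: [-0.4, -0.0, -0.3]
opening: 0.678
```

Call:
move_arm --pt "0 0 0 0 0" --pt "0 0 0 0 0" --pt "0 0 0 0 0" --pt "0 0 0 0 0" --pt "0 0 0 0 0"

```text
time_s: 20.35
eef_pos: [0.5962, -0.0864, 0.0459]
eef_rot: [-0.003, 0.711, 0.703, -0.002]
contact_force: [-0.8, -1.0, 4.4]
opening: 0.495
```

```bash
python3 inc.py .597 -.087 .045 89.2
```

```text
t 20.35 pos [ 0.5962 -0.0864  0.0459] yaw 89.29 open 0.495 F [-0.8 -1.   4.4] down [-0.007  0.002 -1.   ]
[-0.0012  0.0016  0.0019] turn 0.0005
```

Call:
move_arm --pt "0 0 0 -0.03 0" --pt "0 0 0 -0.1 0" --pt "0 0 0 -0.18 0" --pt "0 0 0 -0.26 0" --pt "0 0 0 -0.33 0.01"

```text
time_s: 20.85
eef_pos: [0.5973, -0.0866, 0.2137]
eef_rot: [-0.002, 0.723, 0.691, -0.001]
contact_force: [0.3, -0.4, -2.1]
opening: 0.493
```

```bash
python3 inc.py  .4476 .188 .21 87.2
```

```text
t 20.85 pos [ 0.5973 -0.0866  0.2137] yaw 87.47 open 0.493 F [ 0.3 -0.4 -2.1] down [-0.006  0.002 -1.   ]
[ 0.5355 -0.3233  0.0098] turn 0.0015
```

Call:
move_arm --pt "0 0.05 -0.03 0 0.001" --pt "0 0.12 -0.072 0 0.001" --pt "0 0.19 -0.115 0 0.001" --pt "0 0.26 -0.157 0 0.001" --pt "0 0.32 -0.193 0 0.001"

```text
time_s: 21.35
eef_pos: [0.5065, 0.0789, 0.215]
eef_rot: [-0.003, 0.724, 0.69, -0.001]
contact_force: [-0.2, -0.0, -1.2]
opening: 0.493
```

```bash
python3 inc.py  .4476 .188 .21 87.2
```

```text
t 21.35 pos [0.5065 0.0789 0.215 ] yaw 87.29 open 0.493 F [-0.2 -0.  -1.2] down [-0.006  0.002 -1.   ]
[ 0.2124 -0.1279  0.0111] turn 0.0005
```

Call:
move_arm --pt "0 0.06 -0.036 0.01 0" --pt "0 0.12 -0.072 0.01 0" --pt "0 0.175 -0.105 0.01 0" --pt "0 0.205 -0.123 0.01 0" --pt "0 0.212 -0.128 0.01 0"

```text
time_s: 21.85
eef_pos: [0.4465, 0.1891, 0.2111]
eef_rot: [-0.003, 0.723, 0.691, -0.001]
contact_force: [-0.1, -0.4, -1.7]
opening: 0.496
```

Call:
move_arm --pt "0 0 0 0 0" --pt "0 0 0 0 0"

```text
time_s: 22.05
eef_pos: [0.4468, 0.1887, 0.2114]
eef_rot: [-0.002, 0.723, 0.691, -0.001]
contact_force: [-0.7, -0.0, -2.1]
opening: 0.495
```

```bash
python3 inc.py  .4476 .188 .0465 87.2; python3 shot.py w6
```

```text
t 22.05 pos [0.4468 0.1887 0.2114] yaw 87.42 open 0.495 F [-0.7 -0.  -2.1] down [-0.005  0.002 -1.   ]
[-0.0019  0.0033  0.3299] turn 0.0012
```

View pics/w6.png

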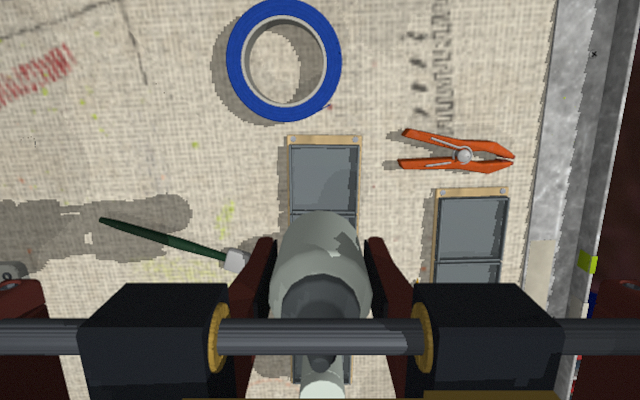

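The squeeze bottle is held upright, and the press rack's left end is visible: rim top edge at (288–360,145), divider at row 213. I check this bin against the target.

Run:
```python
from h import *
c=wrist(load('w6.npz'))
for p in((288,145),(360,145),(290,213),(360,213),(288,136),(361,137)):print(p,ray(c,*p,.015 if p[1]>140 else .005).round(4))
```

```text
(288, 145) [0.4163 0.2253 0.015 ]
(360, 145) [0.4864 0.2222 0.015 ]
(290, 213) [0.4134 0.1556 0.015 ]
(360, 213) [0.4855 0.1525 0.015 ]
(288, 136) [0.4159 0.233  0.005 ]
(361, 137) [0.4886 0.2288 0.005 ]
```

Call:
move_arm --pt "0 0 0.005 0.08 0" --pt "0 0 0.005 0.16 0" --pt "0 0 0.005 0.24 0" --pt "0 0 0.005 0.292 0" --pt "0 0 0.005 0.312 0"

```text
time_s: 22.6
eef_pos: [0.4477, 0.1873, 0.0529]
eef_rot: [-0.003, 0.723, 0.69, -0.003]
contact_force: [0.6, -0.7, -0.8]
opening: 0.497
```

```bash
python3 inc.py  .449 .1885 .0465 87.2
```

```text
t 22.6 pos [0.4477 0.1873 0.0529] yaw 87.31 open 0.497 F [ 0.6 -0.7 -0.8] down [-0.009  0.    -1.   ]
[0.0025 0.0026 0.0128] turn 0.0006
```

Call:
move_arm --pt "0 0.002 0.002 0.006 0" --pt "0 0.002 0.002 0.012 0" --pt "0 0.002 0.002 0.014 0" --pt "0 0.002 0.002 0.014 0" --pt "60 0.002 0.002 0.014 0"

```text
time_s: 23.1
eef_pos: [0.4493, 0.1885, 0.0468]
eef_rot: [-0.003, 0.723, 0.69, -0.002]
contact_force: [0.0, 0.6, 0.5]
opening: 0.553
```

Call:
move_arm --pt "100 0 0 0 0" --pt "100 0 0 0 0" --pt "100 0 0 0 0" --pt "100 0 0 0 0" --pt "100 0 0 0 0"

```text
time_s: 23.6
eef_pos: [0.4493, 0.1885, 0.0468]
eef_rot: [-0.003, 0.723, 0.69, -0.002]
contact_force: [0.6, -0.7, 0.1]
opening: 0.987
```

Call:
move_arm --pt "100 0 0 -0.02 0" --pt "100 0 0 -0.06 0" --pt "100 0 0 -0.14 0" --pt "100 0 0 -0.22 0" --pt "100 0 0 -0.3 0"

```text
time_s: 24.1
eef_pos: [0.45, 0.1882, 0.1989]
eef_rot: [-0.003, 0.723, 0.69, -0.002]
contact_force: [1.6, -0.6, -0.0]
opening: 0.997
```

Call:
move_arm --pt "100 0 0.07 -0.02 0" --pt "100 0 0.15 -0.04 0" --pt "100 0 0.24 -0.06 0" --pt "100 0 0.32 -0.07 0" --pt "100 0 0.36 -0.08 0"

```text
time_s: 24.6
eef_pos: [0.633, 0.1793, 0.2388]
eef_rot: [-0.002, 0.724, 0.69, -0.001]
contact_force: [0.1, -0.4, 0.8]
opening: 0.998
```

Run:
```python
from cell import env
import cv2,numpy as np
for n in('top','side'):
    c=env.camera(n);np.savez(n+'2.npz',**c)
    i=c['color'][:,:,::-1]; i=i[120:280,180:400] if n=='top' else i[130:320,230:420]
    cv2.imwrite(f'pics/{n}2.png',cv2.resize(i,None,fx=3,fy=3,interpolation=cv2.INTER_CUBIC))
```

```text
(no output)
```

View pics/top2.png

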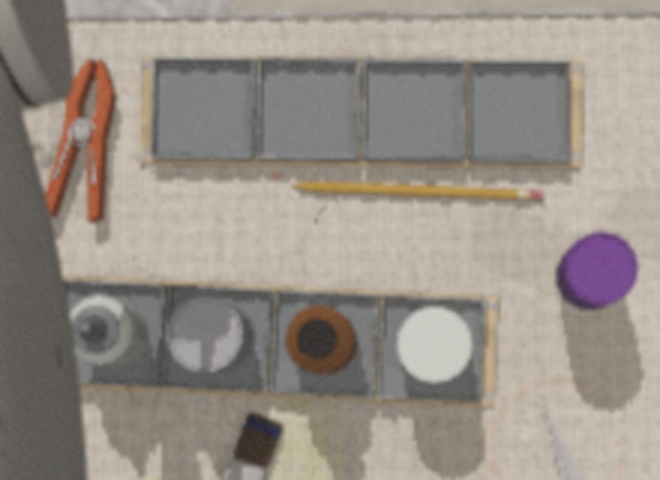

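View pics/side2.png

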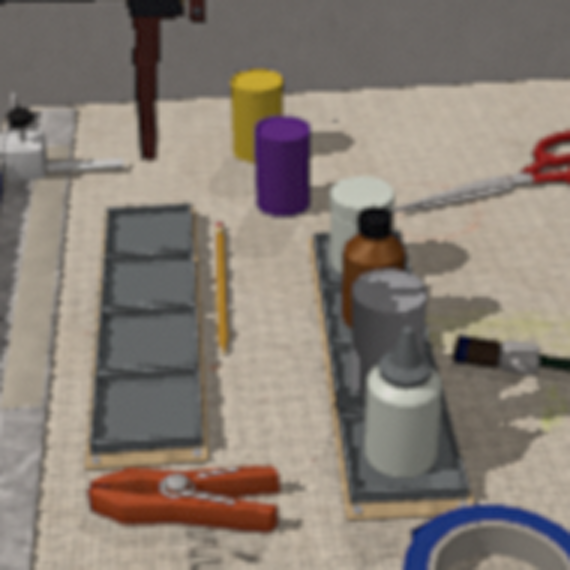

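All four stand upright inside their bins, in the order squeeze, tin, bottle, pot from left to right. The mixing rack is empty, the decoys and pencil are unmoved, and the gripper is clear. I check the top heights, then hand in.

Run:
```python
from h import *
from cell import env
c=load('top2.npz');W=world(c)
for n,(u,v) in dict(sq=(93,328),tin=(205,335),bottle=(317,338),pot=(435,344)).items():
    u=u//3+180;v=v//3+120;p=W[v-3:v+4,u-3:u+4].reshape(-1,3);print(n,np.median(p,0).round(3),p[:,2].max().round(3))
print(env.observe()['contact_force']);print(env.hand_in())
```

```text
sq [0.448 0.182 0.092] 0.995
tin [0.444 0.116 0.078] 0.08
bottle [0.441 0.045 0.094] 0.097
pot [ 0.438 -0.029  0.07 ] 0.074
[-0.1806644   0.34195513 -0.47326594]
the job is handed in; nothing more can be done
None
```

The four samples are now in the press rack in reverse order, left to right: squeeze bottle, steel tin, amber bottle, white pot. I handed the job in at about 25 s of the 99 s allowed.

- **Position:** the last top and side views showed all four upright inside their bins. The mixing rack was empty, and the purple and yellow tins, the pencil and the other items hadn't moved.
- **Height:** depth readings of the tops matched the samples standing on the bin floors:

| Sample | Measured top (mm) | Expected top (mm) |
|---|---|---|
| Tin | 78 | 79.5 |
| Amber bottle | 94 | 93.5 |
| Pot | 70 | 69.5 |
| Squeeze bottle | about 92 | 101.5 |

- **Disagreements:** the squeeze bottle's reading was off because its nozzle is thin and the readings around it were mixed (one stray value was 0.995 m); both views showed it upright. The top and wrist cameras also differed by 2–6 mm on the rack positions, within the bin clearance of about 9 mm.
- **Contact:** the gripper was clear of everything at hand-in. The highest force component reported at the end of any move was about 5 N.

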